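# Draw the finished board sled out of a high-voltage ageing tester with a hook stick

## Task

The board on the orange sled has had its time in the blue high-voltage tester: set the small glue jar that stands before the tester aside, standing and clear of the sleds' way out, and slide the switch over the orange sled's bay to off (towards the open front, until it snaps over and shows green). Only then reach in with the insulated hook stick, catch the orange sled's eye and draw the sled right out of its bay onto the bench, never touching either sled with the gripper or shoving the jar with the sled; then unhook and lay the stick flat on the bench away from the sled. The grey sled stays in its bay with its switch on, and nothing else on the bench is disturbed.

Things in the scene. Friction and masses are not known exactly. Their poses are not given: they have to be found in the camera images.
- tester: Twin-bay tester, blue and grey metal with clear guards, fixed. Origin: middle of its open front, on the bench; +x runs into the bays, +y to the left bay, z up. 149 mm wide, 186 deep. Base plate 5 mm thick (a step down to the bench at the front). Tops above the bench: clear roof 81 mm, blue switch bridge (x 27 to 79) 99 mm, blue housing (x 150 to 186) 108 mm. Feet out to y = +-90.
- switch_left (a joint): Slide switch on the bridge above the left bay, m: 0 = on (as found, red showing), 0.014 = off (green showing). It moves along the tester's -x, towards the open front. A spring holds it at either end: about 4.5 N takes it past the middle (0.007), from where it snaps over by itself.
- switch_right (a joint): The same for the right bay.
- ridge_left (a point): Middle of the top of the left switch's white ridge, 109 mm above the bench (tester x 60, y 43.5 mm when on); it moves with the switch. The ridge is a bar 22 mm long (tester y), 6 mm thick (tester x), standing 7.5 mm above the flat black slide, whose top is 101 mm above the bench.
- ridge_right (a point): The same for the right switch (tester x 60, y -28.5 mm when on).
- sled_orange: Orange sled with a green circuit board fixed on it, 94 mm long (x), 44 wide, front plate 46 high, about 0.35 kg, loose. Origin: centre of its underside; -x is its front, facing out of the bay. Starts in the left or right bay on the base plate. Fully out when its rear edge (x = +47 mm) has passed the tester's front; it then drops 5 mm to the bench.
- sled_orange_eye (a point): Centre of the orange sled's steel pull eye: a ring standing upright in the sled's middle plane, its hole running across (sled's y); 25 mm clear hole, bar 6 mm thick. 63 mm ahead of the sled's origin (sled -x), 32 mm above its underside, so 37 mm above the bench in the bay. It starts 12 to 37 mm inside the opening.
- sled_grey: The same sled in grey, in the other bay: it stays.
- hook_stick: Insulated hook stick lying flat, loose, 0.14 kg. Origin: under the middle of its red handle with black bands; +x runs to the hook. Handle 85 mm long, 24 wide, 24 high; black guard 34 mm wide at x 42 to 47; then a 7 to 10 mm round shank, its axis 12 mm above the underside, to x = 110, where it turns square to the stick's +y: a 7 mm bit ending 21.5 mm off the shank's axis.
- hook_bit (a point): On the hook's bit, at x 110, y 9, z 12 mm in the stick's frame. The stick balances about 10 mm ahead of its origin.
- glue_jar: The SMALL white jar with a blue screw lid, 52 mm diameter, 62 mm high, 0.15 kg, standing 70 to 130 mm before the tester's front. Origin: centre of its underside.
- big_jar: The larger white jar with a blue lid, 61 mm diameter, 73 mm high: leave alone. Origin: centre of the underside (so for all below).
- solder_reel: Green reel of solder lying flat, 55 mm diameter, 30 mm high: leave alone.
- tape: Roll of clear tape lying flat, 105 mm diameter, 45 mm high; it does not move.
- flux: Round red tin, 53 mm diameter, 20 mm high: leave alone.
- cutters: Red-handled side cutters lying flat, 48 (x) by 132 (y) by 12 mm: leave alone.
- swatter_stack: Fixed. Stack of blue swatter heads whose white handles fan out towards the robot, within x 0.36 to 0.85, y -0.18 to 0.22 m of the robot's base, up to 130 mm high. (Bench edges: front x = 0.33, left y = 0.53.)
- cap_carton: Fixed. Open carton of blue caps, within x 0.49 to 0.71, y 0.15 to 0.38 of the robot's base, 90 mm high.
- bay_left (a point): Middle of the sled's line at the left bay's opening, on the bench (tester x 0, y 43.5 mm); the sled and its eye run on this line. Inside the bay, walls stand 41 mm off the line on the -y side and 26 mm on the +y side, the roof's underside 77 mm above the bench, bay 150 mm deep; a white rail fills the -y side from 25 mm outward, only up to 17 mm above the bench.
- bay_right (a point): The same for the right bay (tester x 0, y -28.5 mm).

How it is judged (in metres and radians):
On the way, in this order (a step that is already met when the one before it is completed fails the run):
1. the orange sled's bay is switched off, the other bay still on, and the orange sled has not been moved yet (((y of sled_grey in the frame of tester above 0 m and value of joint switch_right above 0.011 m and value of joint switch_left below 0.003 m) or (y of sled_grey in the frame of tester below 0 m and value of joint switch_left above 0.011 m and value of joint switch_right below 0.003 m)) and distance of sled_orange from where it was at the start of the episode below 0.01 m), for 0.1 s.
2. the hook stick's bit is in the orange sled's eye and has drawn the sled 30 mm or more (distance between hook_bit and sled_orange_eye below 0.022 m and distance of sled_orange from where it was at the start of the episode above 0.03 m), for 0.1 s.
At the end, for the whole second after the job is handed in: orange sled's bay off, grey's on; orange sled flat on the bench, its rear edge out of the tester; grey sled within 10 mm; stick flat on the bench, bit over 50 mm from the eye; jar upright on the bench, over 100 mm beside the tester's middle line or 250 mm before its front; all at rest (((y of sled_grey in the frame of tester above 0 m and value of joint switch_right above 0.011 m and value of joint switch_left below 0.003 m) or (y of sled_grey in the frame of tester below 0 m and value of joint switch_left above 0.011 m and value of joint switch_right below 0.003 m)) and x of sled_orange in the frame of tester below -0.048 m and height (world z) of sled_orange between -0.003 and 0.007 m and angle between sled_orange's own z axis and vertical below 0.12 rad and linear speed of each of sled_orange, hook_stick, glue_jar below 0.01 m/s and distance of sled_grey from where it was at the start of the episode below 0.01 m and angle between hook_stick's own z axis and vertical below 0.15 rad and height (world z) of hook_stick between -0.005 and 0.012 m and distance between hook_bit and sled_orange_eye above 0.05 m and contact force between hook_stick and sled_orange below 0.1 N and angle between glue_jar's own z axis and vertical below 0.1 rad and height (world z) of glue_jar between -0.003 and 0.008 m and (y of glue_jar in the frame of tester above 0.1 m or y of glue_jar in the frame of tester below -0.1 m or x of glue_jar in the frame of tester below -0.25 m)); the robot touches nothing.
It fails at once if the grey sled's bay switched off, or the grey sled moved by more than 15 mm (((y of sled_grey in the frame of tester above 0 m and value of joint switch_left above 0.007 m) or (y of sled_grey in the frame of tester below 0 m and value of joint switch_right above 0.007 m)) or distance of sled_grey from where it was at the start of the episode above 0.015 m).
It fails at once if the orange sled moved 15 mm while its bay is still on (distance of sled_orange from where it was at the start of the episode above 0.015 m and ((y of sled_grey in the frame of tester above 0 m and value of joint switch_right below 0.007 m) or (y of sled_grey in the frame of tester below 0 m and value of joint switch_left below 0.007 m))).
It fails at once if the gripper or arm touches a sled (over 1 N) (contact force between any of the fingers, the arm and sled_orange above 1 N or contact force between any of the fingers, the arm and sled_grey above 1 N).
It fails at once if the sled shoves the glue jar (over 1 N), or the jar is tipped by more than 0.5 rad (contact force between sled_orange and glue_jar above 1 N or angle between glue_jar's own z axis and vertical above 0.5 rad).
It fails at once if another thing on the bench moved by more than 30 mm (distance of any of big_jar, solder_reel, flux, cutters from where it was at the start of the episode above 0.03 m).
It also fails if it takes over 72 s, if anything falls off the work surface, if the arm or the gripper's body presses on something with over 40 N, if the wrist force passes 120 N, or if a joint passes its speed limit or range.

## Robot

A 6-joint arm with a two-finger parallel gripper is mounted at the origin on a cart in front of the work surface, level with it; the furniture and walls round the work are solid. World frame = base frame: x ahead of the robot, y to its left, z up, the work surface at z = 0. Lengths are in mm, angles in rad, forces in N, time in s.
With the tool pointing down it reaches from about 325 to 1000 mm from the base axis. Payload 5.1 kg.
Tool frame: the origin (TCP) lies on the front face of the gripper's body, between the roots of the fingers; the fingertips stand 73 mm ahead of it and the grasp point (between the pads) lies 54 mm ahead of it; z points along the fingers, y is the line along which they close (so a half turn about z gives the same grasp; the last joint's range is limited). The gripper opens to 85 mm and grips with 20 to 120 N. Pads are 22 mm wide; open, the fingers measure 114 mm over their backs; the gripper's body (76 mm by 85 mm) begins 54 mm behind the grasp point. The pads swing forward as they close: fully open they stand 13 mm farther back than shut.
Start: joints at [-0.083, 0.124, 1.65, -0, 1.367, -0.083], TCP at [649.989, -0.028, 303.922] pointing down, gripper open.
Joint ranges: [-2.61, 2.61], [-1.02, 2.33], [0.03, 2.71], [-1.35, 4.49], [0.32, 2.68], [-2.91, 2.91]. Speed limits (rad/s): [2.57, 2.57, 3.14, 3.14, 3.14, 3.14].

## Interface

Orientations are given as [roll, pitch, yaw] about the fixed x, y, z axes, in that order (R = Rz(yaw) Ry(pitch) Rx(roll)).
In Python, from plant import bot gives the robot as it stands. The module is installed in compiled form; this text tells all that it offers.
- The arm moves only by the tool move_arm, never from a script. Its argument "increments" is a list of rows, each a list of 2 entries, a list of its own where there are three numbers: the shift along the world's x, y, z in m, then the turn, a rotation vector about the world's x, y, z in rad. In form: [[[x, y, z], [wx, wy, wz]], ...]. A call has 1 to 12 rows; each row is the pose to reach, as a shift and turn from the pose commanded when the call began; what a row does not reach only later rows make up. A row lasts 1/12 s, in which the tool goes at most 41.7 mm and 7.16 degrees, less where a joint would pass 70% of its speed; a pose out of reach is approached as far as the arm can. A call with a gripper value outside its range is refused whole. "grip" is the opening, from 0 (shut) to 1 (fully open), set as the call begins (left out, the last holds). The fingers move at their own pace and stop on an object; "grip_force" is the grip in N (left out, the last holds). Time passes only in rows, so rows that repeat a pose let the fingers close. It gives the time, the measured TCP pose, the force, the opening and the grip force at its end, in the units of the state.
- bot.get_state(): the state, without advancing time (a new reading comes with each control period).
- bot.get_image(name): name is "scene" or "side" or "wrist"; returns the picture (420x560x3 uint8, blue, green, red); there is no depth.
- bot.get_calibration(name): a dict with "fx", "fy", "cx", "cy" (pixels), "cam_to_world" (4x4, takes a point from camera to world coordinates). Camera axes: x right, y down, z forward; pixel columns grow to the right and rows downward; lengths in mm; the calibration is good to about 2 mm. A picture is of the moment at which its call begins: read the wrist's pose just before it. get_calibration takes no time and is no camera call; for the wrist camera it gives the pose at the moment of the call.
- bot.close_job(): hands the job in; it is judged then, once.
The state is a dict: "clock": time; "q": joint angles; "qd": joint speeds; "joint_efforts": joint torques, N m; "tcp_pos": TCP position; "ee_rot": TCP orientation; "ft_force": force on the tool from outside, world axes, zero at the start; "ft_torque": the same for the moment, N m; "width": finger opening in mm; "finger_force": force on a finger pad.
Only numpy, scipy, OpenCV 4.12 (cv2) and the standard library are available. Lean on these libraries where they do the work, as an engineer would, in place of code of your own. Each camera call takes 0.05 s, during which the arm holds its last target. There are 200 camera calls.

## Working session

There is one attempt and no reset: what is moved stays moved. The work goes in short steps, Python scripts to look and compute and a tool call to move; the robot and the scene stay as the last step left them, time stands still between calls to the robot, and variables do not carry over. Pictures are saved under pics/ and viewed, at most 10 in all, crops included, and the job is handed in when it is done.

Besides the shell and the picture viewer there is one more tool, called after "Call:" as a command line: name --argument value ..., lists and objects as JSON in quotes. move_arm: Moves the arm, as the interface text tells. Its arguments: {"type":"object","properties":{"increments":{"type":"array"},"grip":{"type":"number"},"grip_force":{"type":"number"}},"required":["increments"]}

```bash
mkdir -p pics; cat > h.py <<'E'
import numpy as np, cv2
from plant import bot
def snap(n,f):
    c=bot.get_calibration(n); im=bot.get_image(n); cv2.imwrite('pics/'+f+'.png',im)
    np.savez('pics/'+f+'.npz',M=c['cam_to_world'],k=[c['fx'],c['fy'],c['cx'],c['cy']]); return im
def load(f):
    d=np.load('pics/'+f+'.npz'); return d['M'],d['k']
def ray(f,u,v):
    M,k=load(f); d=M[:3,:3]@np.array([(u-k[2])/k[0],(v-k[3])/k[1],1]); return M[:3,3],d/np.linalg.norm(d)
def at(f,u,v,z):
    o,d=ray(f,u,v); return (o+d*(z-o[2])/d[2]).round(1)
def tri(*obs):
    A=np.zeros((3,3));b=np.zeros(3);L=[]
    for o in obs:
        o,d=ray(*o);P=np.eye(3)-np.outer(d,d);A+=P;b+=P@o;L.append((o,P))
    x=np.linalg.solve(A,b); return x.round(1),[round(float(np.linalg.norm(P@(x-o))),1) for o,P in L]
def proj(f,p):
    M,k=load(f); q=np.linalg.inv(M)@np.append(p,1); return (q[0]/q[2]*k[0]+k[2]).round(1),(q[1]/q[2]*k[1]+k[3]).round(1)
E
python3 - <<'E'
from h import *
a=snap('scene','s0');b=snap('side','d0');w=snap('wrist','w0')
for n in('scene','side','wrist'):
    c=bot.get_calibration(n);print(n,c['fx'],c['cam_to_world'].round(2).tolist())
s=bot.get_state();print(s['clock'],s['tcp_pos'],s['ee_rot'],s['width'])
cv2.imwrite('pics/s0b.png',cv2.resize(a,(800,600),interpolation=3));cv2.imwrite('pics/d0b.png',cv2.resize(b,(800,600),interpolation=3))
E
```

```text
scene 476.16961103492923 [[0.86, -0.25, 0.45, -285.65], [-0.52, -0.44, 0.73, -1267.06], [0.02, -0.86, -0.51, 949.78], [0.0, 0.0, 0.0, 1.0]]
side 424.0294529425589 [[-1.0, 0.01, -0.02, 480.64], [0.02, 0.55, -0.83, 1062.33], [-0.0, -0.83, -0.55, 804.69], [0.0, 0.0, 0.0, 1.0]]
wrist 296.63103867685527 [[1.0, 0.0, -0.0, 649.1], [0.0, -0.95, -0.32, 82.01], [-0.0, 0.32, -0.95, 372.28], [0.0, 0.0, 0.0, 1.0]]
0.15 [ 6.49645134e+02 -1.22262992e-02  3.02931637e+02] [-3.13996581e+00 -1.08971951e-04  1.57078654e+00] 85.07899798520498
```

View pics/s0b.png

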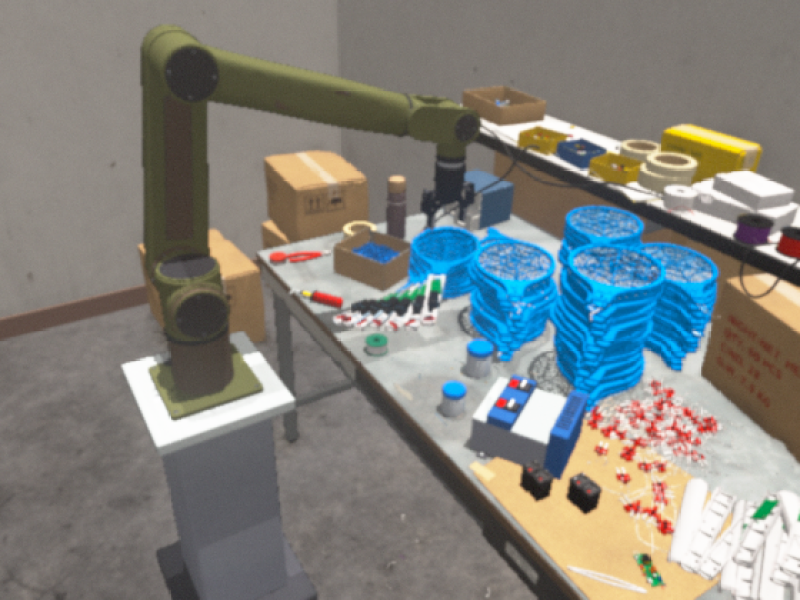

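View pics/d0b.png

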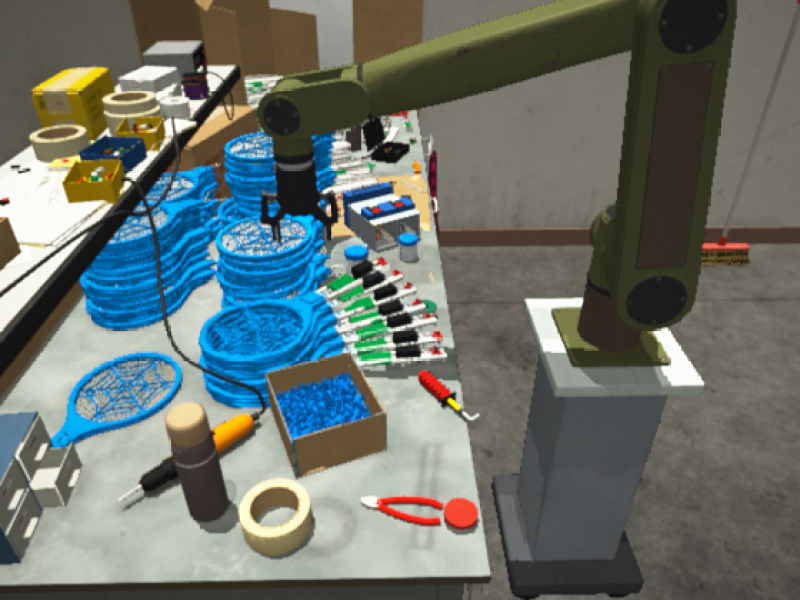

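The scene view shows the tester at (530,420)/800, with the two jars at (455,395) and (480,355) before it. The stick lies at (320,297), with its hook to the left. The side view shows the stick at (437,385) with its hook tip at (472,415), and the jars at (408,243) and (356,252).

```bash
python3 - <<'E'
from h import *
k=.7
for n,a,b in [('jarA lid',(455,386),(409,239)),('jarB lid',(481,346),(356,251)),('handle end',(341,302),(424,374)),('hooktip',(292,293),(474,416)),('reel',(376,340),(428,305))]:
    print(n,tri(('s0',a[0]*k,a[1]*k),('d0',b[0]*k,b[1]*k)))
for n,a in [('housing top R',(586,393)),('base front left',(472,452)),('roof fl',(475,410))]:
    print(n,at('s0',a[0]*k,a[1]*k,80))
E
```

```text
jarA lid (array([ 426.6, -363.2,   59.8]), [5.8, 5.8])
jarB lid (array([ 560.6, -281.6,   68.8]), [3.0, 3.0])
handle end (array([413. , 132. ,  14.1]), [4.3, 4.3])
hooktip (array([324.8, 248.7,   9.2]), [1.9, 1.9])
reel (array([391.6, -91.9,  30.2]), [4.6, 4.6])
housing top R [ 637.4 -535.7   80. ]
base front left [ 330.4 -556.8   80. ]
roof fl [ 406.8 -464.9   80. ]
```

Call:
move_arm --increments '[[[-0.15,-0.4,0.06],[0,0,0]],[[-0.15,-0.4,0.06],[0,0,0]],[[-0.15,-0.4,0.06],[0,0,0]],[[-0.15,-0.4,0.06],[0,0,0]],[[-0.15,-0.4,0.06],[0,0,0]],[[-0.15,-0.4,0.06],[0,0,0]],[[-0.15,-0.4,0.06],[0,0,0]],[[-0.15,-0.4,0.06],[0,0,0]],[[-0.15,-0.4,0.06],[0,0,0]],[[-0.15,-0.4,0.06],[0,0,0]],[[-0.15,-0.4,0.06],[0,0,0]],[[-0.15,-0.4,0.06],[0,0,0]]]'

```text
clock: 1.15
tcp_pos: [498.5, -403.2, 364.1]
ee_rot: [-3.142, 0.001, 1.566]
ft_force: [0.4, 0.3, -0.7]
width: 85.3
finger_force: 0.0
```

```bash
python3 - <<'E'
from h import *
a=snap('wrist','w1')
s=bot.get_state();print(s['clock'],s['tcp_pos'],s['ee_rot'],s['q'])
cv2.imwrite('pics/w1b.png',cv2.resize(a,(800,600),interpolation=3))
E
```

```text
1.2 [ 499.31181383 -401.18774303  363.56971549] [-3.14147516e+00 -8.50455773e-04  1.56797893e+00] [-7.60810974e-01  7.38513129e-02  1.60437989e+00  5.39916914e-04
  1.46403145e+00 -7.58051341e-01]
```

View pics/w1b.png

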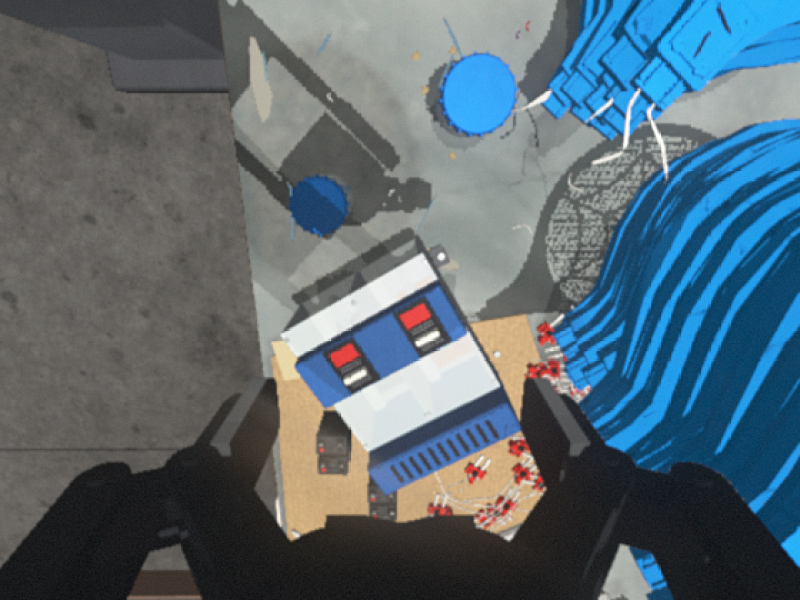

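The wrist view shows the tester with its front edge from (285,335) to (425,255), ridges at (427,341) and (356,378), and the small jar's lid at (319,205). Next I fit the tester's pose and enlarge the side view to see which bay is orange.

```bash
python3 - <<'E'
from h import *
k=.7
A=at('w1',427*k,341*k,109);B=at('w1',355*k,378*k,109);print('ridges',A,B,np.linalg.norm(A-B))
y=(A-B)[:2]/np.linalg.norm((A-B)[:2]);x=np.array([y[1],-y[0]]);O=(A[:2]+B[:2])/2-60*x-7.5*y
print('O',O,'x',x,'yaw',np.arctan2(x[1],x[0]))
for n,p in [('roofL',(0,74.5,81)),('roofR',(0,-74.5,81)),('hb L',(186,74.5,108)),('hb R',(186,-74.5,108)),('hf R',(150,-74.5,108))]:
    q=O+p[0]*x+p[1]*y; print(n,np.array(proj('w1',[*q,p[2]]))/k)
for n,r,z in[('jarA',(319,205),62),('jarB',(479,94),73)]:
    q=at('w1',r[0]*k,r[1]*k,z);d=q[:2]-O;print(n,q,'tester',d@x,d@y)
d=bot.get_image('side');cv2.imwrite('pics/d1.png',d)
c=d[110:190,220:310];cv2.imwrite('pics/d1b.png',cv2.resize(c,(675,600),interpolation=2))
E
```

```text
ridges [ 520.6 -471.2  109. ] [ 458.9 -506.   109. ] 70.83734890578562
O [ 453.7414531  -440.02393027] x [ 0.49126627 -0.87100945] yaw -1.0572533757622815
roofL [424.         254.28571429]
roofR [279.57142857 334.        ]
hb L [523.28571429 434.57142857]
hb R [382.42857143 498.71428571]
hf R [363.         472.42857143]
jarA [ 428.5 -364.    62. ] tester -78.6178358122888 15.362448392030528
jarB [ 559.8 -278.7   73. ] tester -88.41168059497153 171.6310012245589
```

View pics/d1b.png

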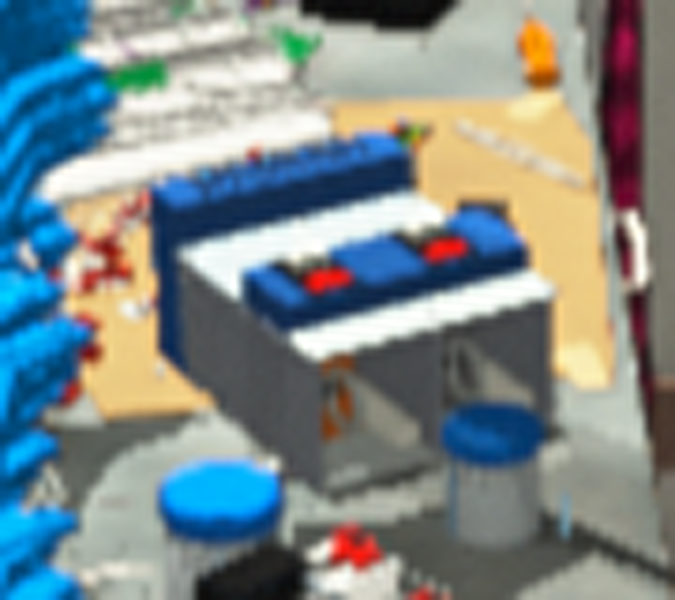

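```bash
python3 - <<'E'
from h import *
k=.7
print(tri(('w1',319*k,205*k),('s0',455*k,387*k),('d0',409*k,240*k)))
print(tri(('w1',319*k,205*k),('d0',220+492/7.5,110+435/7.5)))
E
```

```text
(array([ 426.9, -363.9,   56.8]), [0.9, 5.7, 6.3])
(array([ 425.3, -365.2,   52.1]), [1.3, 1.3])
```

Call:
move_arm --increments '[[[-0.0715,0.036,-0.19],[0,0,0]],[[-0.0715,0.036,-0.19],[0,0,0]],[[-0.0715,0.036,-0.19],[0,0,0]],[[-0.0715,0.036,-0.19],[0,0,0]],[[-0.0715,0.036,-0.19],[0,0,0]],[[-0.0715,0.036,-0.19],[0,0,0]],[[-0.0715,0.036,-0.19],[0,0,0]]]'

```text
clock: 1.83
tcp_pos: [427.9, -361.3, 171.5]
ee_rot: [-3.138, -0.005, 1.573]
ft_force: [0.8, -1.1, 0.4]
width: 85.1
finger_force: 0.0
```

Call:
move_arm --increments '[[[0,0,-0.04],[0,0,0]],[[0,0,-0.075],[0,0,0]],[[0,0,-0.085],[0,0,0]],[[0,0,-0.085],[0,0,0]]]'

```text
clock: 2.17
tcp_pos: [429.4, -363.7, 88.6]
ee_rot: [-3.141, -0.001, 1.572]
ft_force: [-0.3, 0.3, 0.3]
width: 85.3
finger_force: 0.0
```

Call:
move_arm --increments '[[[0,0,0],[0,0,0]],[[0,0,0],[0,0,0]],[[0,0,0],[0,0,0]],[[0,0,0],[0,0,0]],[[0,0,0],[0,0,0]],[[0,0,0],[0,0,0]]]' --grip 0.4 --grip_force 30

```text
clock: 2.67
tcp_pos: [430.0, -365.5, 92.2]
ee_rot: [3.138, 0.004, 1.571]
ft_force: [-0.6, 1.6, 5.6]
width: 48.4
finger_force: 31.5
```

Call:
move_arm --increments '[[[0,0,0.03],[0,0,0]],[[0.005,0.01,0.04],[0,0,0]],[[0.015,0.045,0.04],[0,0,0]],[[0.025,0.08,0.04],[0,0,0]],[[0.035,0.11,0.04],[0,0,0]],[[0.044,0.135,0.04],[0,0,0]],[[0.044,0.135,0.03],[0,0,0]],[[0.044,0.135,0.015],[0,0,0]],[[0.044,0.135,0.006],[0,0,0]],[[0.044,0.135,0.001],[0,0,0]],[[0.044,0.135,0.001],[0,0,0]]]'

```text
clock: 3.58
tcp_pos: [473.0, -229.2, 91.8]
ee_rot: [-3.141, -0.001, 1.57]
ft_force: [-4.9, 6.5, 11.2]
width: 47.7
finger_force: 33.9
```

Call:
move_arm --increments '[[[0,0,0],[0,0,0]],[[0,0,0],[0,0,0]],[[0,0,0],[0,0,0]],[[0,0,0],[0,0,0]]]' --grip 0.9

```text
clock: 3.92
tcp_pos: [472.4, -229.3, 89.9]
ee_rot: [3.142, 0.0, 1.57]
ft_force: [0.7, -0.6, -0.0]
width: 76.5
finger_force: 0.0
```

Call:
move_arm --increments '[[[0,0,0.04],[0,0,0]],[[0,0,0.08],[0,0,0]],[[0,0,0.12],[0,0,0]],[[0,0,0.16],[0,0,0]],[[-0.01,-0.04,0.17],[0,0,0.12]],[[-0.01,-0.08,0.17],[0,0,0.24]],[[-0.01,-0.12,0.17],[0,0,0.36]],[[-0.01,-0.15,0.17],[0,0,0.46]],[[-0.01,-0.18,0.17],[0,0,0.515]],[[-0.01,-0.18,0.17],[0,0,0.515]],[[-0.01,-0.18,0.17],[0,0,0.515]]]' --grip 0

```text
clock: 4.83
tcp_pos: [462.0, -410.3, 259.3]
ee_rot: [-3.142, -0.001, 2.083]
ft_force: [-0.1, 0.6, -0.4]
width: -0.1
finger_force: 0.0
```

```bash
python3 - <<'E'
from h import *
a=snap('wrist','w2')
s=bot.get_state();print(s['clock'],s['tcp_pos'],s['ee_rot'],s['width'])
cv2.imwrite('pics/w2b.png',cv2.resize(a,(800,600),interpolation=3))
E
```

```text
4.8833 [ 462.13358704 -409.21876671  259.24653424] [-3.14157150e+00 -1.38847228e-03  2.08403813e+00] 0.05584478968393013
```

View pics/w2b.png

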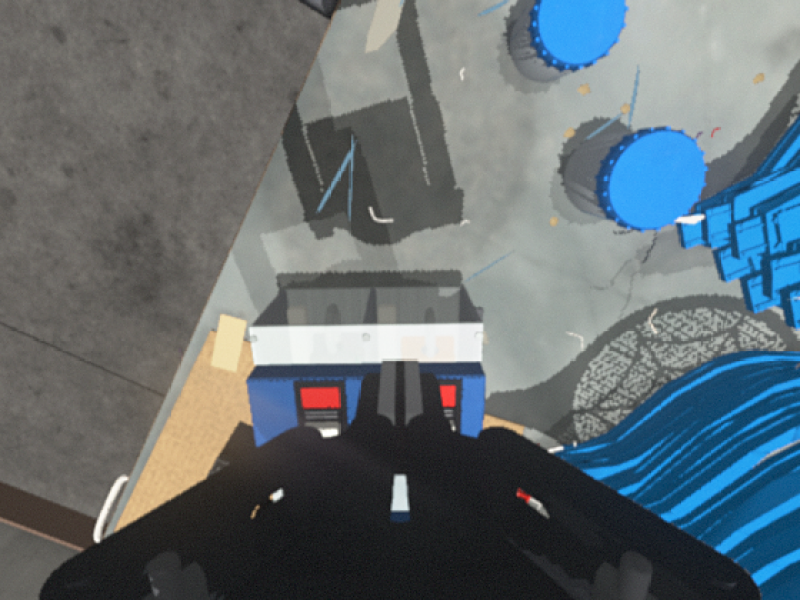

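The tester is now aligned with the picture and the jar stands at (580,25). The roof's front edge runs from (250,325) to (481,323), and the bridge's front edge lies at v≈367 from u 248 to 485. I check these against the fit.

```bash
python3 - <<'E'
from h import *
k=.7
O=np.array([453.74,-440.02]);x=np.array([.49127,-.87101]);y=np.array([.87101,.49127])
for n,p in [('roofL',(0,74.5,81)),('roofR',(0,-74.5,81)),('brL',(27,74.5,99)),('brR',(27,-74.5,99)),('baseL',(0,74.5,5)),('baseR',(0,-74.5,5)),('ridgeR',(60,-28.5,109)),('ridgeL',(60,43.5,109)),('tip',None)]:
    if p: q=O+p[0]*x+p[1]*y; print(n,np.array(proj('w2',[*q,p[2]]))/k)
for u,v,z in [(250,325,81),(481,323,81),(248,367,99),(485,365,99)]:
    q=at('w2',u*k,v*k,z)[:2]-O;print(u,v,(q@x).round(1),(q@y).round(1))
# red blobs in w1
im=cv2.imread('pics/w1.png').astype(int);m=((im[...,2]>180)&(im[...,1]<80)&(im[...,0]<80)).astype('uint8')
n,l,s,c=cv2.connectedComponentsWithStats(m)
for i in range(1,n):
    if s[i,4]>60:
        q=at('w1',*c[i],101)[:2]-O;print('red w1',c[i]/k,s[i,4],q@x,q@y)
im=im.sum(2); m=(im>600).astype('uint8')
E
```

```text
roofL [484.         326.71428571]
roofR [248.42857143 326.85714286]
brL [486.85714286 378.85714286]
brR [243.57142857 379.        ]
baseL [466.14285714 289.85714286]
baseR [280.42857143 290.        ]
ridgeR [319.         434.71428571]
ridgeL [436.14285714 434.57142857]
250 325 -1.3 -73.4
481 323 -2.5 72.4
248 367 18.7 -70.8
485 365 17.5 72.8
red w1 [414.59132907 315.72139303] 201 37.785426000000015 43.62454599999999
red w1 [343.29297821 354.78611784] 177 39.00462900000001 -27.90074499999999
```

Call:
move_arm --increments '[[[0.03,-0.035,-0.02],[0,0,0]],[[0.06,-0.07,-0.04],[0,0,0]],[[0.0685,-0.079,-0.06],[0,0,0]],[[0.0685,-0.079,-0.065],[0,0,0]],[[0.0685,-0.079,-0.075],[0,0,0]],[[0.0685,-0.079,-0.083],[0,0,0]],[[0.0685,-0.079,-0.083],[0,0,0]],[[0.0685,-0.079,-0.083],[0,0,0]]]'

```text
clock: 5.55
tcp_pos: [530.8, -487.1, 178.0]
ee_rot: [3.141, 0.001, 2.086]
ft_force: [0.2, 0.2, 0.4]
width: -0.2
finger_force: 0.0
```

Call:
move_arm --increments '[[[-0.002,0.0035,0],[0,0,0]],[[-0.004,0.007,0],[0,0,0]],[[-0.006,0.0105,0],[0,0,0]],[[-0.0075,0.0135,0],[0,0,0]],[[-0.0093,0.0165,0],[0,0,0]],[[-0.0093,0.0165,0],[0,0,0]],[[-0.0093,0.0165,0],[0,0,0]]]'

```text
clock: 6.13
tcp_pos: [521.3, -470.9, 176.5]
ee_rot: [-3.141, -0.001, 2.086]
ft_force: [-0.0, -0.3, 0.5]
width: -0.2
finger_force: 0.0
```

Call:
move_arm --increments '[[[0.004,-0.007,0],[0,0,0]],[[0.004,-0.007,0.03],[0,0,0]],[[0.004,-0.007,0.07],[0,0,0]],[[-0.02,0.03,0.08],[0,0,0]],[[-0.03,0.06,0.08],[0,0,0]],[[-0.05,0.1,0.08],[0,0,0]],[[-0.05,0.1,0.08],[0,0,0]],[[-0.05,0.1,0.08],[0,0,0]]]'

```text
clock: 6.8
tcp_pos: [470.9, -369.9, 256.0]
ee_rot: [-3.141, -0.002, 2.087]
ft_force: [0.1, 0.3, -0.1]
width: 0.1
finger_force: 0.0
```

```bash
python3 - <<'E'
from h import *
a=snap('wrist','w3')
s=bot.get_state();print(s['clock'],s['tcp_pos'],s['ee_rot'],s['q'])
h=cv2.cvtColor(a,cv2.COLOR_BGR2HSV)
O=np.array([453.74,-440.02]);x=np.array([.49127,-.87101]);y=np.array([.87101,.49127])
for n,lo,hi in[('red',(0,170,120),(8,255,255)),('green',(45,120,80),(80,255,255))]:
    m=cv2.inRange(h,lo,hi);N,l,st,c=cv2.connectedComponentsWithStats(m)
    for i in range(1,N):
        if st[i,4]>60:
            q=at('w3',*c[i],101)[:2]-O;print(n,c[i],st[i,4],q@x,q@y)
E
```

```text
6.85 [ 471.77343424 -371.41788788  256.9311002 ] [-3.14158459e+00  5.21396965e-04  2.08637509e+00] [-7.56269690e-01  4.92950143e-02  1.81023726e+00 -1.68255559e-04
  1.28156449e+00 -1.27180050e+00]
```

```bash
python3 - <<'E'
from h import *
a=snap('scene','s1')
O=np.array([453.74,-440.02]);x=np.array([.49127,-.87101]);y=np.array([.87101,.49127])
for yy in(43.5,-28.5):
    q=O+40*x+yy*y;u,v=proj('s1',[*q,101]);print(u,v)
cv2.imwrite('pics/s1b.png',cv2.resize(a[240:340,320:440],(720,600),interpolation=2))
E
```

```text
359.4 267.6
350.2 281.2
```

View pics/s1b.png

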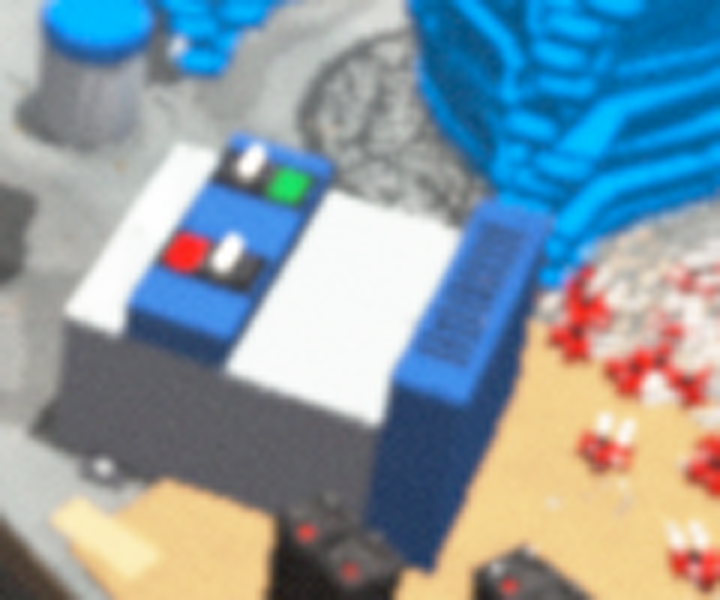

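Green over the left bay and red over the right, so the left is off. Now I look into the bay to measure the eye.

Call:
move_arm --increments '[[[-0.005,0.04,-0.02],[-0.1,-0.06,0]],[[-0.01,0.08,-0.04],[-0.218,-0.123,0]],[[-0.019,0.11,-0.05],[-0.218,-0.123,0]],[[-0.019,0.126,-0.057],[-0.218,-0.123,0]],[[-0.019,0.126,-0.057],[-0.218,-0.123,0]],[[-0.019,0.126,-0.057],[-0.218,-0.123,0]],[[-0.019,0.126,-0.057],[-0.218,-0.123,0]]]'

```text
clock: 7.48
tcp_pos: [454.3, -247.4, 201.7]
ee_rot: [3.141, 0.253, 2.085]
ft_force: [-0.1, 0.3, 0.5]
width: 0.2
finger_force: 0.0
```

```bash
python3 - <<'E'
from h import *
a=snap('wrist','w4')
print(bot.get_state()['tcp_pos'])
E
```

```text
[ 454.1653433  -247.62349149  201.77471857]
```

Call:
move_arm --increments '[[[-0.03,-0.017,0],[0,0,0]],[[-0.06,-0.034,0],[0,0,0]],[[-0.083,-0.047,0],[0,0,0]],[[-0.083,-0.047,0],[0,0,0]],[[-0.083,-0.047,0],[0,0,0]],[[-0.083,-0.047,0],[0,0,0]]]'

```text
clock: 8.03
tcp_pos: [370.2, -293.9, 201.1]
ee_rot: [3.141, 0.252, 2.084]
ft_force: [-0.3, -0.2, -0.6]
width: 0.2
finger_force: 0.0
```

```bash
python3 - <<'E'
from h import *
b=snap('wrist','w5');a=cv2.imread('pics/w4.png')
print(bot.get_state()['tcp_pos'])
O=np.array([453.74,-440.02]);x=np.array([.49127,-.87101]);y=np.array([.87101,.49127])
q=O+20*x+43.5*y
cr=[]
for f,im in(('w4',a),('w5',b)):
    u,v=proj(f,[*q,37]);u0,v0=int(u)-50,max(0,int(v)-60);print(f,u,v,'crop',u0,v0)
    cr.append(cv2.resize(im[v0:v0+140,u0:u0+100],(400,560),interpolation=2))
cv2.imwrite('pics/eye.png',np.hstack(cr))
E
```

```text
[ 370.42732779 -293.43676447  200.84288037]
w4 233.9 316.5 crop 183 256
w5 319.8 317.7 crop 269 257
```

View pics/eye.png

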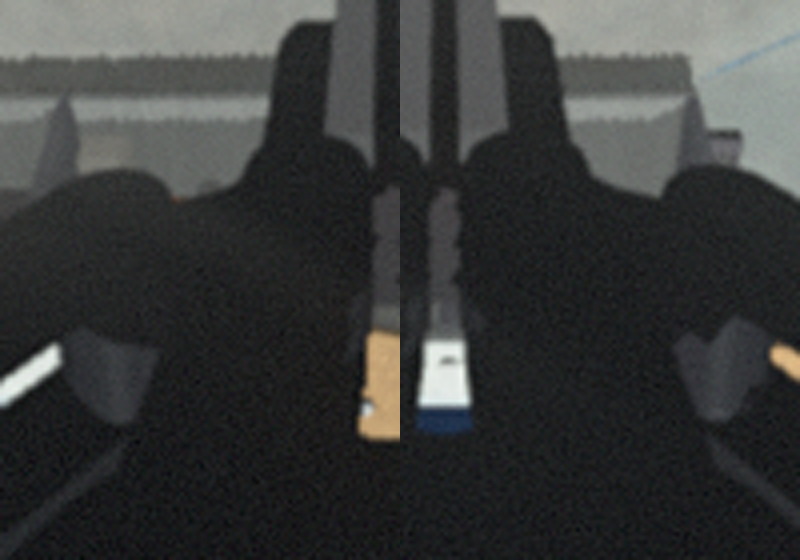

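```bash
python3 - <<'E'
from h import *
a=snap('side','d2');b=cv2.imread('pics/w3.png');c=cv2.imread('pics/w2.png')
O=np.array([453.74,-440.02]);x=np.array([.49127,-.87101]);y=np.array([.87101,.49127])
out=[]
for f,im in(('d2',a),('w2',c)):
    for X in(12,24,37):
        q=O+X*x+43.5*y; print(f,X,proj(f,[*q,37]))
    u,v=proj(f,[*(O+24*x+43.5*y),37]);w=25 if f=='d2' else 35
    u0,v0=int(u)-w,int(v)-w;s=400/(2*w);print(f,'crop',u0,v0,s)
    i=cv2.resize(im[v0:v0+2*w,u0:u0+2*w],(400,400),interpolation=2)
    for X in(12,24,37):
        p=proj(f,[*(O+X*x+43.5*y),37]);cv2.circle(i,(int((p[0]+.5-u0)*s),int((p[1]+.5-v0)*s)),3,(255,0,255),-1)
    out.append(i)
cv2.imwrite('pics/eye2.png',np.hstack(out))
E
```

```text
d2 12 (np.float64(266.3), np.float64(164.1))
d2 24 (np.float64(264.8), np.float64(162.9))
d2 37 (np.float64(263.2), np.float64(161.6))
d2 crop 239 137 8.0
w2 12 (np.float64(300.9), np.float64(223.0))
w2 24 (np.float64(300.7), np.float64(233.5))
w2 37 (np.float64(300.4), np.float64(244.5))
w2 crop 265 198 5.714285714285714
```

View pics/eye2.png

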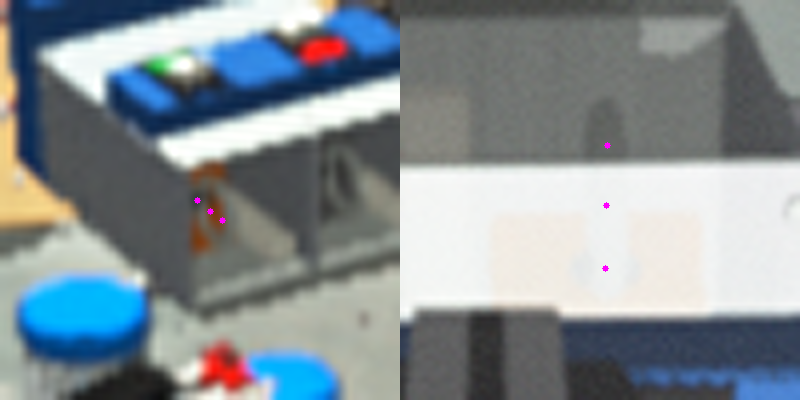

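```bash
python3 - <<'E'
from h import *
O=np.array([453.74,-440.02]);x=np.array([.49127,-.87101]);y=np.array([.87101,.49127])
P=lambda X,Z,Y=43.5:proj('w2',[*(O+X*x+Y*y),Z])
t=np.linspace(0,6.28,180)
for ex in range(10,40,3):
    v=[P(ex+18.5*np.cos(a),37+18.5*np.sin(a))[1] for a in t]
    print(ex,'ring v',min(v),max(v),'plate bot/top',P(ex+16,5)[1],P(ex+16,51)[1])
print('obs ring 215.2..~250, plate 235.1 252.2; plate u',265+(490-400)/5.714,265+(705-400)/5.714,'pred',P(38,25,65.5)[0],P(38,25,21.5)[0])
print('arch u',265+205/5.714,'roof edge v obs',198+163/5.714, 'pred',P(0,81)[1],P(0,77)[1])
E
```

```text
10 ring v 203.7 238.9 plate bot/top 224.0 240.7
13 ring v 206.4 241.5 plate bot/top 226.4 243.4
16 ring v 209.1 244.1 plate bot/top 228.7 246.0
19 ring v 211.8 246.7 plate bot/top 231.1 248.7
22 ring v 214.4 249.2 plate bot/top 233.4 251.3
25 ring v 217.0 251.8 plate bot/top 235.7 253.9
28 ring v 219.6 254.3 plate bot/top 238.0 256.4
31 ring v 222.2 256.8 plate bot/top 240.3 259.0
34 ring v 224.8 259.4 plate bot/top 242.6 261.5
37 ring v 227.4 261.8 plate bot/top 244.9 264.1
obs ring 215.2..~250, plate 235.1 252.2; plate u 280.750787539377 318.3776688834442 pred 319.3 280.1
arch u 300.87679383969197 roof edge v obs 226.52642632131605 pred 228.7 227.0
```

The w2 view shows the eye's arch at u≈301 and v≈215, and the plate at v 235–252. Both put the eye at tester x≈23 on the bay's line. Now I go to the stick.

Call:
move_arm --increments '[[[0,0.01,0.04],[0.11,0.062,0]],[[0,0.03,0.075],[0.218,0.123,0]],[[0,0.06,0.1],[0.218,0.123,0]],[[0,0.1,0.1],[0.218,0.123,0]],[[0,0.14,0.1],[0.218,0.123,0]],[[0,0.18,0.1],[0.218,0.123,0]],[[0,0.22,0.1],[0.218,0.123,0]],[[0,0.26,0.1],[0.218,0.123,0]],[[0,0.3,0.1],[0.218,0.123,0]],[[0,0.34,0.1],[0.218,0.123,0]],[[0,0.38,0.1],[0.218,0.123,0]],[[0,0.42,0.1],[0.218,0.123,0]]]' --grip 0.7

```text
clock: 9.13
tcp_pos: [369.4, 130.2, 300.6]
ee_rot: [3.14, 0.001, 2.088]
ft_force: [1.4, -0.4, 0.8]
width: 59.9
finger_force: 0.0
```

Call:
move_arm --increments '[[[0,0.04,0],[0,0,0.12]],[[0.005,0.05,0],[0,0,0.13]],[[0.005,0.05,0],[0,0,0.13]],[[0.005,0.05,0],[0,0,0.13]],[[0.005,0.05,0],[0,0,0.13]]]'

```text
clock: 9.55
tcp_pos: [374.9, 176.8, 299.8]
ee_rot: [-3.141, 0.0, 2.214]
ft_force: [-0.5, -0.6, 0.1]
width: 59.9
finger_force: 0.0
```

```bash
python3 - <<'E'
from h import *
a=snap('wrist','w6')
s=bot.get_state();print(s['clock'],s['tcp_pos'],s['ee_rot'],s['q'])
cv2.imwrite('pics/w6b.png',cv2.resize(a,(800,600),interpolation=2))
E
```

```text
9.6 [374.92192984 176.45768015 299.81414427] [-3.14109958e+00  2.77842449e-04  2.21355645e+00] [ 3.10387772e-01 -4.31938626e-01  2.14905438e+00 -4.28070984e-04
  1.42485235e+00 -3.32309948e-01]
```

View pics/w6b.png

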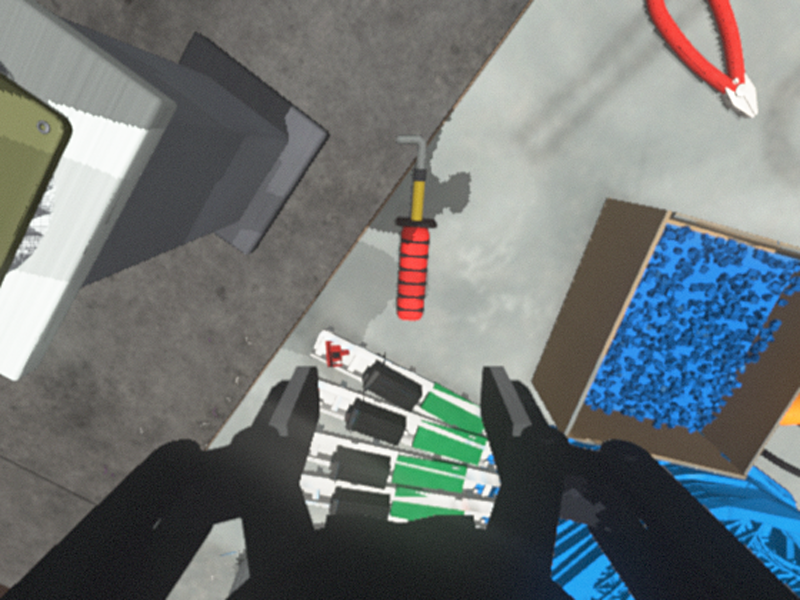

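```bash
python3 - <<'E'
from h import *
k=.7
r=at('w6',410*k,318*k,18);m=at('w6',413*k,273*k,24);g=at('w6',416*k,222*k,29);c=at('w6',421*k,140*k,12);t=at('w6',398*k,140*k,12)
print(r,m,g,c,t)
d=(c-m)[:2];print('len m-c',np.linalg.norm(d),'r-c',np.linalg.norm((c-r)[:2]),'bit',np.linalg.norm((t-c)[:2]),'yaw',np.arctan2(d[1],d[0]))
d=(c-r)[:2];print('yaw rc',np.arctan2(d[1],d[0]))
# height check: handle rear end in s0,d0
print(tri(('w6',398*k,140*k),('s0',292*k,293*k),('d0',474*k,416*k)))
print(tri(('w6',410*k,318*k),('s0',341*k,302*k),('d0',424*k,374*k)))
E
```

```text
[416.1 136.1  18. ] [391.7 172.   24. ] [366.9 208.   29. ] [332.7 259.9  12. ] [318.1 249.   12. ]
len m-c 105.86505561326643 r-c 149.27156460625713 bit 18.220043907740685 yaw 2.161942750218168
yaw rc 2.163629810636441
(array([322.4, 248.4,   9.4]), [4.4, 4.1, 1.0])
(array([414.6, 134. ,  14.3]), [2.6, 3.5, 5.5])
```

Call:
move_arm --increments '[[[0.014,-0.001,-0.04],[0,0,-0.05]],[[0.014,-0.001,-0.08],[0,0,-0.05]],[[0.014,-0.001,-0.12],[0,0,-0.05]],[[0.014,-0.001,-0.155],[0,0,-0.05]],[[0.014,-0.001,-0.185],[0,0,-0.05]],[[0.014,-0.001,-0.21],[0,0,-0.05]],[[0.014,-0.001,-0.223],[0,0,-0.05]],[[0.014,-0.001,-0.223],[0,0,-0.05]]]'

```text
clock: 10.27
tcp_pos: [386.5, 174.2, 73.5]
ee_rot: [-3.134, -0.002, 2.162]
ft_force: [-0.4, 0.6, -0.7]
width: 59.8
finger_force: 0.0
```

Call:
move_arm --increments '[[[0,0,0],[0,0,0]],[[0,0,0],[0,0,0]],[[0,0,0],[0,0,0]],[[0,0,0],[0,0,0]],[[0,0,0],[0,0,0]],[[0,0,0],[0,0,0]]]' --grip 0.1 --grip_force 60

```text
clock: 10.77
tcp_pos: [390.3, 176.7, 79.0]
ee_rot: [3.138, 0.002, 2.166]
ft_force: [0.0, -2.5, 7.1]
width: 22.5
finger_force: 61.6
```

Call:
move_arm --increments '[[[0,0,0.04],[0,0,0]],[[0,0,0.08],[0,0,0]],[[0,0,0.12],[0,0,0]],[[0,0,0.16],[0,0,0]],[[0,0,0.2],[0,0,-0.12]],[[0,-0.02,0.22],[0,0,-0.24]],[[0,-0.04,0.22],[0,0,-0.36]],[[0,-0.06,0.22],[0,0,-0.48]],[[0,-0.08,0.22],[0,0,-0.6]],[[0,-0.1,0.22],[0,0,-0.72]],[[0,-0.12,0.22],[0,0,-0.84]],[[0,-0.14,0.22],[0,0,-0.96]]]'

```text
clock: 11.77
tcp_pos: [388.2, 35.7, 296.9]
ee_rot: [3.141, -0.0, 1.2]
ft_force: [0.8, 0.1, -1.7]
width: 22.9
finger_force: 60.5
```

Call:
move_arm --increments '[[[0,-0.03,0],[0,0,-0.12]],[[0,-0.06,0],[0,0,-0.24]],[[0,-0.09,0],[0,0,-0.36]],[[0,-0.12,0],[0,0,-0.48]],[[0,-0.15,0],[0,0,-0.6]],[[0,-0.18,0],[0,0,-0.72]],[[0,-0.2,0],[0,0,-0.84]],[[0,-0.22,0],[0,0,-0.96]],[[0,-0.24,0],[0,0,-1.08]],[[0,-0.26,0],[0,0,-1.2]],[[0,-0.28,0],[0,0,-1.32]],[[0,-0.3,0],[0,0,-1.44]]]'

```text
clock: 12.77
tcp_pos: [388.3, -264.2, 296.8]
ee_rot: [-3.141, 0.0, -0.24]
ft_force: [-0.3, 0.4, -0.9]
width: 22.6
finger_force: 60.5
```

Call:
move_arm --increments '[[[0,0,0],[0,0,-0.12]],[[0,0,0],[0,0,-0.24]],[[0,0,0],[0,0,-0.36]],[[0,0,0],[0,0,-0.48]],[[0,0,0],[0,0,-0.6]],[[0,0,0],[0,0,-0.72]],[[-0.005,-0.01,0],[0,0,-0.82]],[[-0.007,-0.02,-0.03],[0,0,-0.82]],[[-0.007,-0.02,-0.06],[0,0,-0.82]],[[-0.007,-0.02,-0.09],[0,0,-0.82]],[[-0.007,-0.02,-0.09],[0,0,-0.82]],[[-0.007,-0.02,-0.09],[0,0,-0.82]]]'

```text
clock: 13.77
tcp_pos: [380.8, -282.6, 205.3]
ee_rot: [3.14, 0.004, -1.054]
ft_force: [0.8, -0.0, -1.7]
width: 22.2
finger_force: 60.5
```

```bash
python3 - <<'E'
from h import *
a=snap('wrist','w7')
s=bot.get_state();print(s['clock'],s['tcp_pos'],s['ee_rot'],s['q'],s['width'])
T=s['tcp_pos'];x=np.array([.49127,-.87101]);y=np.array([.87101,.49127])
for n,X,Y in (('guard',36,0),('corner',102,0),('bittip',102,21.5)):
    q=T[:2]+X*x+Y*y;print(n,proj('w7',[*q,T[2]-65]))
cv2.imwrite('pics/w7b.png',cv2.resize(a,(800,600),interpolation=2))
E
```

```text
13.8167 [ 381.80129038 -283.50205078  207.6155548 ] [-3.14152938e+00 -5.71735529e-05 -1.05402020e+00] [-7.51679230e-01 -1.90821345e-01  2.12378651e+00  4.63936312e-05
  1.20855407e+00  1.87312085e+00] 22.63828922027551
guard (np.float64(277.3), np.float64(206.6))
corner (np.float64(277.5), np.float64(49.4))
bittip (np.float64(223.4), np.float64(49.2))
```

View pics/w7b.png

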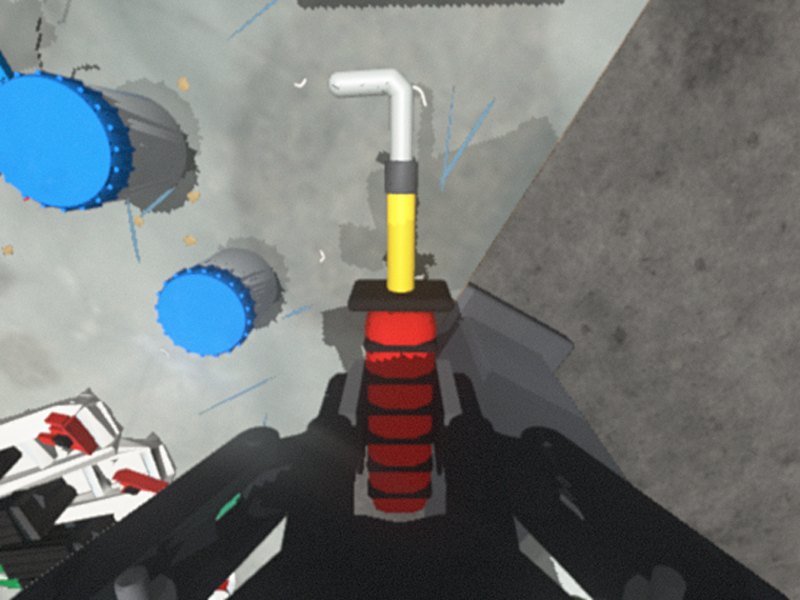

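```bash
python3 - <<'E'
from h import *
from scipy.optimize import least_squares
T=np.array([381.6,-283.3,206.9]);x=np.array([.49127,-.87101]);y=np.array([.87101,.49127])
def P(X,Y,p):
    x0,z0,a,y0,b=p;q=T[:2]+(X+x0)*x+(Y+y0+b*X)*y;return np.array(proj('w7',[*q,T[2]+z0-a*X]))
def f(p):
    g1,g2=P(44.5,17,p),P(44.5,-17,p);c=P(110,0,p);t=P(110,21.5,p);s=P(75,0,p);s2=P(47,0,p)
    return np.array([c[0]-280.7,c[1]-58.5,t[0]-230.5,t[1]-59.5,g1[0]-244,g2[0]-318.5,(g1[1]+g2[1])/2-206.5,s2[0]-280])
r=least_squares(f,[-8,-65,0,0,0]);print(r.x.round(3),f(r.x).round(1))
E
```

```text
[ -8. -65.   0.   0.   0.] [-3.  -8.  -6.6 -9.2 -2.6 -4.9 -0.8 -2.5]
```

```bash
sed -i 's/\.round(1),(q\[1\]\/q\[2\]\*k\[1\]+k\[3\])\.round(1)/,(q[1]\/q[2]*k[1]+k[3])/' h.py; python3 - <<'E'
from h import *
from scipy.optimize import least_squares
T=np.array([381.6,-283.3,206.9]);x=np.array([.49127,-.87101]);y=np.array([.87101,.49127])
def P(X,Y,p):
    x0,z0,a,y0,b=p;q=T[:2]+(X+x0)*x+(Y+y0+b*X)*y;return np.array(proj('w7',[*q,T[2]+z0-a*X]))
def f(p):
    g1,g2=P(44.5,17,p),P(44.5,-17,p);c=P(110,0,p);t=P(110,21.5,p);s2=P(47,0,p)
    return np.array([c[0]-280.7,c[1]-58.5,t[0]-230.5,t[1]-59.5,g1[0]-244,g2[0]-318.5,(g1[1]+g2[1])/2-206.5,s2[0]-280])
r=least_squares(f,[-8,-65,0,0,0]);print(r.x.round(3),f(r.x).round(1))
print('corner rel TCP: x',110+r.x[0],'y',r.x[3]+110*r.x[4],'z',r.x[1]-110*r.x[2])
E
```

```text
[-9.1000e+00 -5.6691e+01  2.0000e-01 -2.0960e+00  1.1000e-02] [-0.9  0.1  0.9 -1.1  1.  -1.8  1.   0.8]
corner rel TCP: x 100.90048137342541 y -0.8601644608439813 z -78.66709664213812
```

```bash
python3 - <<'E'
from h import *
O=np.array([453.74,-440.02]);x=np.array([.49127,-.87101]);y=np.array([.87101,.49127])
s=bot.get_state()['tcp_pos'];T=s
obs=[]
for n in('scene','side','wrist'):
    im=snap(n,n+'8');h=cv2.cvtColor(im,cv2.COLOR_BGR2HSV);q=T[:2]+57*x;u,v=proj(n+'8',[*q,T[2]-67])
    m=cv2.inRange(h,(22,150,90),(34,255,255));N,l,st,c=cv2.connectedComponentsWithStats(m)
    for i in range(1,N):
        if np.hypot(*(c[i]-[u,v]))<40 and st[i,4]>8:
            p=np.argwhere(l==i)[:,::-1];w,V=np.linalg.eigh(np.cov(p.T));print(n,(u,v),c[i],st[i,4],V[:,1],w**.5)
            obs.append((n+'8',*c[i]))
print(tri(*obs),T,tri(*[o for o in obs if o[0]!='side8']))
# white bit
for n,hw in(('scene',10),('side',10)):
    u,v=proj(n+'8',[*(T[:2]+101*x+8*y),T[2]-72]);u,v=int(u),int(v);g=cv2.imread(f'pics/{n}8.png',0);print(n,u,v);print(g[v-hw:v+hw,u-hw:u+hw])
E
```

```text
scene (np.float64(307.9535834013623), np.float64(245.68091571849635)) [303.6 244.1] 10 [-0.88611393 -0.46346747] [0.67293865 1.38340892]
side (np.float64(290.0656135864023), np.float64(150.398706000709)) [289.33333333 148.66666667] 12 [0.70710678 0.70710678] [0.75878691 1.31425748]
wrist (np.float64(279.6383238082041), np.float64(165.9723494841433)) [280.34113973 169.61748634] 1281 [-0.00851568  0.99996374] [ 5.4850428  19.97222292]
(array([ 407.1, -329.6,  146.4]), [9.0, 6.1, 3.8]) [ 381.80129038 -283.50205078  207.6155548 ] (array([ 404.5, -328. ,  142.9]), [6.0, 6.0])
scene 322 250
[[213 213 210 213 214 212 214 215 214 212 212 208 212 208 201 183 171 156
  147 136]
 [211 213 212 213 214 217 214 215 212 216 212 213 212 209 186 161 152 146
  138 136]
 [204 208 211 210 213 217 218 217 218 217 214 213 211 204 173 147 136 135
  139 138]
 [189 204 210 212 212 216 216 217 219 217 213 213 212 203 167 132 123 125
  134 138]
 [184 198 210 212 213 215 217 217 215 216 215 211 210 201 166 120 107 116
  124 133]
 [200 198 204 210 212 213 212 217 216 214 214 209 209 201 170 122  94 100
  113 126
[... 2206 characters left out ...]
 143 185
  212 147]
 [ 39  46  51  62  85 129 157 211 218 232 238 251 250 250 251 247 207 176
  208 170]
 [ 86 126 140 179 215 231 238 251 251 251 250 250 250 252 251 236 199 131
  128 102]
 [217 231 235 244 250 249 243 249 251 252 251 238 226 224 213 148  96  82
   71  33]
 [251 250 250 250 250 249 243 240 227 223 214 162 110 101  96  78  71  73
   64  22]
 [250 251 251 244 235 223 217 185 118  92  91  72  69  71  70  71  74  74
   64  19]
 [236 223 219 189 142 104 106 109  70  66  64  64  66  72  73  73  73  71
   60  25]
 [148 104 101  90  78  72  77  85  70  82  83  84  77  71  73  75  73  72
   60  28]
 [ 76  71  71  74  72  74  78  85  76  89  77  95  92  74  73  72  74  74
   70  54]]
```

```bash
python3 - <<'E'
from h import *
x=np.array([.49127,-.87101]);y=np.array([.87101,.49127]);T=np.array([381.8,-283.3,207.0])
for z in(-62,-68,-74,-80):
    for n in('scene8','side8'):
        print(z,n,*[np.round(proj(n,[*(T[:2]+X*x+Y*y),T[2]+z]),1) for X,Y in((101,-1),(101,20),(57,-1))])
print(tri(('scene8',321.8,249.6),('side8',285.8,146.2),('wrist8',280.7,58.5)))
print(tri(('scene8',321.8,249.6),('side8',285.8,146.2)))
print(T[:2]+101*x)
# yellow ends in wrist
E
```

```text
-62 scene8 [321.4 249. ] [324.4 245.5] [307.8 244.6]
-62 side8 [284.  144.8] [279.1 146.1] [290.3 149.3]
-68 scene8 [321.3 250.7] [324.2 247.2] [307.7 246.3]
-68 side8 [284.  146.3] [279.1 147.6] [290.3 150.8]
-74 scene8 [321.1 252.4] [324.1 248.8] [307.6 247.9]
-74 side8 [284.  147.8] [279.1 149. ] [290.3 152.3]
-80 scene8 [321.  254.1] [324.  250.5] [307.5 249.6]
-80 side8 [284.  149.3] [279.1 150.5] [290.2 153.8]
(array([ 429.1, -372.3,  141.6]), [2.9, 5.7, 3.0])
(array([ 427.4, -372.1,  141.7]), [4.2, 4.2])
[ 431.41827 -371.27201]
```

Call:
move_arm --increments '[[[0,0,-0.04],[0,0,0]],[[0,0,-0.08],[0,0,0]],[[0,0,-0.103],[0,0,0]],[[0,0,-0.103],[0,0,0]],[[0.01,-0.0174,-0.103],[0,0,0]],[[0.02,-0.0355,-0.103],[0,0,0]],[[0.0275,-0.049,-0.103],[0,0,0]],[[0.0275,-0.049,-0.103],[0,0,0]],[[0.0275,-0.049,-0.103],[0,0,0]]]'

```text
clock: 14.72
tcp_pos: [410.7, -334.1, 106.9]
ee_rot: [-3.14, -0.004, -1.055]
ft_force: [-0.4, -0.9, -1.2]
width: 22.8
finger_force: 60.6
```

```bash
python3 - <<'E'
from h import *
x=np.array([.49127,-.87101]);y=np.array([.87101,.49127]);O=np.array([453.74,-440.02])
P=[bot.get_state()['tcp_pos']]
w=snap('wrist','w9');d=snap('side','d9');P.append(bot.get_state()['tcp_pos']);T=np.mean(P,0);r=T[:2]-O
print(T,r@x,r@y,bot.get_state()['ee_rot'])
# hook bright pixels in wrist, and side patch
for n,X,Y in(('corner',101,-1),('tip',101,20)):
    q=T[:2]+X*x+Y*y;print(n,proj('w9',[*q,T[2]-67]),proj('d9',[*q,T[2]-67]))
print('eye',proj('d9',[*(O+23*x+43.5*y),37]),proj('w9',[*(O+23*x+43.5*y),37]),'roof front w9',proj('w9',[*(O+0*x+20*y),81]))
E
```

```text
[ 410.08411678 -333.331949    106.12862735] -114.37318505610463 14.387927969062256 [-3.14109792e+00 -1.43690237e-03 -1.05407528e+00]
corner (np.float64(281.5937180179616), np.float64(62.22862523539311)) (np.float64(276.1767718127176), np.float64(164.34517478410174))
tip (np.float64(231.62591523386675), np.float64(62.06954507005011)) (np.float64(271.5233456704813), np.float64(165.61310080939018))
eye (np.float64(264.94380726753036), np.float64(162.96565507506944)) (np.float64(204.5185702377064), np.float64(-40.46747148728957)) roof front w9 (np.float64(258.33248990877917), np.float64(-14.650317983150842))
```

Call:
move_arm --increments '[[[0.005,-0.0087,-0.001],[0,0,0]],[[0.01,-0.0174,-0.001],[0,0,0]],[[0.015,-0.0265,-0.001],[0,0,0]],[[0.0184,-0.0327,-0.001],[0,0,0]],[[0.0184,-0.0327,-0.001],[0,0,0]],[[0.0184,-0.0327,-0.001],[0,0,0]]]'

```text
clock: 15.32
tcp_pos: [427.8, -365.7, 102.8]
ee_rot: [3.142, 0.0, -1.055]
ft_force: [0.3, 0.3, -1.4]
width: 22.5
finger_force: 60.6
```

Call:
move_arm --increments '[[[0.0044,0.0025,0],[0,0,0]],[[0.0087,0.0049,0],[0,0,0]],[[0.0087,0.0049,0],[0,0,0]]]'

```text
clock: 15.57
tcp_pos: [436.9, -359.6, 102.8]
ee_rot: [-3.141, 0.0, -1.053]
ft_force: [0.2, 0.8, -2.1]
width: 22.3
finger_force: 60.6
```

Call:
move_arm --increments '[[[0.0044,0.0025,0],[0,0,0]],[[0.0087,0.0049,0],[0,0,0]],[[0.0087,0.0049,0],[0,0,0]],[[0.0087,0.0049,0],[0,0,0]]]'

```text
clock: 15.9
tcp_pos: [445.3, -355.2, 103.0]
ee_rot: [3.142, -0.0, -1.053]
ft_force: [0.2, 0.0, -1.3]
width: 22.5
finger_force: 60.6
```

Call:
move_arm --increments '[[[-0.003,0.0052,0],[0,0,0]],[[-0.006,0.0105,0],[0,0,0]],[[-0.008,0.014,0],[0,0,0]],[[-0.0098,0.0174,0],[0,0,0]],[[-0.0118,0.0209,0],[0,0,0]]]'

```text
clock: 16.32
tcp_pos: [433.0, -334.3, 103.1]
ee_rot: [-3.141, -0.001, -1.054]
ft_force: [1.3, -1.5, -1.2]
width: 22.6
finger_force: 60.5
```

```bash
python3 - <<'E'
from h import *
x=np.array([.49127,-.87101]);y=np.array([.87101,.49127]);O=np.array([453.74,-440.02])
print([bot.get_state()[k].round(2) for k in('ft_force','tcp_pos')])
w=snap('wrist','w10');d=snap('side','d10');sc=snap('scene','s10')
h=lambda i:cv2.inRange(cv2.cvtColor(i,cv2.COLOR_BGR2HSV),(4,140,60),(18,255,255))
for f,i in(('d9',cv2.imread('pics/d9.png')),('d2',cv2.imread('pics/d2.png')),('d10',d),('w10',w),('w9',cv2.imread('pics/w9.png'))):
    m=h(i)
    if f[0]=='d': mm=np.zeros_like(m);mm[150:180,255:285]=m[150:180,255:285];m=mm
    else: m[150:]=0
    p=np.argwhere(m);print(f,len(p),p.mean(0) if len(p) else '',p.min(0) if len(p) else '',p.max(0) if len(p) else '')
E
```

```text
[array([ 1.35, -1.52, -1.22]), array([ 432.98, -334.31,  103.11])]
d9 14 [163.28571429 264.64285714] [158 263] [167 266]
d2 14 [163.28571429 264.64285714] [158 263] [167 266]
d10 31 [164.35483871 264.41935484] [159 263] [169 268]
w10 0   
w9 0
```

Call:
move_arm --increments '[[[-0.003,0.0053,0],[0,0,0]],[[-0.0065,0.0115,0],[0,0,0]],[[-0.0105,0.0185,0],[0,0,0]],[[-0.0145,0.0257,0],[0,0,0]],[[-0.0185,0.0328,0],[0,0,0]],[[-0.0225,0.0399,0],[0,0,0]],[[-0.0265,0.047,0],[0,0,0]],[[-0.0305,0.0541,-0.001],[0,0,0]],[[-0.034,0.0603,-0.001],[0,0,0]],[[-0.037,0.0656,-0.001],[0,0,0]]]'

```text
clock: 17.3
tcp_pos: [395.3, -267.7, 101.3]
ee_rot: [3.141, 0.001, -1.054]
ft_force: [1.2, -1.2, -1.7]
width: 22.4
finger_force: 60.5
```

Call:
move_arm --increments '[[[-0.003,0.0053,-0.001],[0,0,0]],[[-0.0065,0.0115,-0.002],[0,0,0]],[[-0.0105,0.0185,-0.003],[0,0,0]],[[-0.0145,0.0257,-0.004],[0,0,0]],[[-0.0185,0.0328,-0.004],[0,0,0]],[[-0.0225,0.0399,-0.004],[0,0,0]],[[-0.0265,0.047,-0.004],[0,0,0]],[[-0.0305,0.0541,-0.004],[0,0,0]],[[-0.034,0.0603,-0.004],[0,0,0]],[[-0.037,0.0656,-0.004],[0,0,0]],[[-0.037,0.0656,-0.004],[0,0,0]]]'

```text
clock: 18.22
tcp_pos: [358.4, -202.2, 97.6]
ee_rot: [3.141, 0.001, -1.054]
ft_force: [-0.0, -0.8, -2.2]
width: 22.1
finger_force: 60.6
```

```bash
cat > sled.py <<'E'
from h import *
import sys
x=np.array([.49127,-.87101]);y=np.array([.87101,.49127]);O=np.array([453.74,-440.02])
t=sys.argv[1]
s=bot.get_state();r=s['tcp_pos'][:2]-O;print(s['ft_force'].round(2),s['tcp_pos'].round(1),'tcp tester',r@x,r@y)
for n in('scene','side','wrist'):
    i=snap(n,n+t);f=n+t
    hs=cv2.cvtColor(i,cv2.COLOR_BGR2HSV)
    for nm,lo,hi,z in(('or',(4,140,70),(18,255,255),25),('gr',(45,80,30),(85,255,255),20)):
        m=cv2.inRange(hs,lo,hi);N,l,st,c=cv2.connectedComponentsWithStats(m)
        for k in range(1,N):
            q=at(f,*c[k],z)[:2]-O;q=np.array([q@x,q@y])
            if st[k,4]>15 and -300<q[0]<20 and -60<q[1]<100:
                X0,Y0,W,H=st[k,:4];print(n,nm,st[k].tolist(),'c tester',q.round(1))
E
python3 sled.py 11
```

```text
[-0.02 -0.83 -2.22] [ 358.4 -202.2   97.6] tcp tester -254.01114172215793 33.825873360122976
scene or [304, 263, 33, 26, 274] c tester [-79.7  27.1]
side or [268, 172, 21, 17, 121] c tester [-92.3  50.4]
wrist or [214, 0, 32, 11, 284] c tester [-132.    53.4]
wrist or [267, 0, 41, 10, 380] c tester [-131.9   31. ]
```

Call:
move_arm --increments '[[[0.002,-0.0035,0],[0,0,0]],[[0.0039,-0.007,0],[0,0,0]],[[0.0039,-0.007,0],[0,0,0]],[[-0.003,-0.011,0],[0,0,0]],[[-0.01,-0.0149,0],[0,0,0]],[[-0.0196,-0.0203,0],[0,0,0]],[[-0.0196,-0.0203,0],[0,0,0]]]'

```text
clock: 18.95
tcp_pos: [338.0, -224.1, 97.5]
ee_rot: [3.141, 0.001, -1.056]
ft_force: [-0.6, 0.8, -2.0]
width: 22.8
finger_force: 60.6
```

```bash
python3 sled.py 12
```

```text
[-0.64  0.78 -1.95] [ 338.  -224.1   97.5] tcp tester -244.9783821447286 5.27654783715894
scene or [304, 263, 33, 26, 275] c tester [-79.2  27. ]
side or [268, 172, 21, 17, 121] c tester [-92.2  50.3]
wrist or [133, 0, 117, 32, 2157] c tester [-125.8   38.6]
```

Call:
move_arm --increments '[[[0,0,0.03],[0,0,0]],[[0,0,0.07],[0,0,0]],[[0,0,0.11],[0,0,0]],[[0.005,0.01,0.15],[0,0,0]],[[0.01,0.02,0.19],[0,0,0.12]],[[0.02,0.04,0.2],[0,0,0.24]],[[0.03,0.06,0.2],[0,0,0.36]],[[0.04,0.08,0.2],[0,0,0.48]],[[0.05,0.1,0.2],[0,0,0.6]],[[0.055,0.13,0.2],[0,0,0.72]],[[0.057,0.16,0.2],[0,0,0.84]],[[0.057,0.19,0.2],[0,0,0.96]]]'

```text
clock: 20.1
tcp_pos: [396.8, -32.1, 298.0]
ee_rot: [-3.141, -0.0, -0.088]
ft_force: [0.3, 1.0, -0.7]
width: 22.3
finger_force: 60.6
```

Call:
move_arm --increments '[[[0,0.03,0],[0,0,0.12]],[[0,0.06,0],[0,0,0.24]],[[0,0.09,0],[0,0,0.36]],[[0,0.12,0],[0,0,0.48]],[[0,0.15,0],[0,0,0.6]],[[0,0.18,0],[0,0,0.72]],[[0,0.2,0],[0,0,0.84]],[[0,0.22,0],[0,0,0.96]],[[0,0.225,0],[0,0,1.08]],[[0,0.225,0],[0,0,1.2]],[[0,0.225,0],[0,0,1.32]],[[0,0.225,0],[0,0,1.44]]]'

```text
clock: 21.1
tcp_pos: [396.4, 192.0, 297.7]
ee_rot: [-3.141, 0.0, 1.353]
ft_force: [1.3, -0.5, -1.6]
width: 22.6
finger_force: 60.6
```

Call:
move_arm --increments '[[[0,0,0],[0,0,0.12]],[[0,0,0],[0,0,0.24]],[[0,0,0],[0,0,0.36]],[[0,0,0],[0,0,0.48]],[[0,0,0],[0,0,0.6]],[[0,0,0],[0,0,0.72]],[[0,0,-0.03],[0,0,0.82]],[[0,0,-0.07],[0,0,0.82]],[[0,0,-0.11],[0,0,0.82]],[[0,0,-0.15],[0,0,0.82]],[[0,0,-0.18],[0,0,0.82]],[[0,0,-0.18],[0,0,0.82]]]'

```text
clock: 22.1
tcp_pos: [391.7, 190.0, 111.0]
ee_rot: [-3.128, -0.004, 2.166]
ft_force: [-2.0, 0.6, -2.3]
width: 22.6
finger_force: 60.4
```

Call:
move_arm --increments '[[[0,0,-0.01],[0,0,0]],[[0,0,-0.02],[0,0,0]],[[0,0,-0.028],[0,0,0]],[[0,0,-0.033],[0,0,0]],[[0,0,-0.037],[0,0,0]],[[0,0,-0.039],[0,0,0]],[[0,0,-0.039],[0,0,0]]]'

```text
clock: 22.68
tcp_pos: [397.0, 191.5, 79.3]
ee_rot: [3.141, 0.0, 2.166]
ft_force: [-0.3, -0.3, -1.7]
width: 22.4
finger_force: 60.6
```

Call:
move_arm --increments '[[[0,0,-0.001],[0,0,0]],[[0,0,-0.002],[0,0,0]],[[0,0,-0.002],[0,0,0]]]'

```text
clock: 22.93
tcp_pos: [397.3, 191.6, 79.0]
ee_rot: [-3.141, 0.0, 2.166]
ft_force: [-6.5, -2.5, 12.1]
width: 22.2
finger_force: 62.3
```

Call:
move_arm --increments '[[[0,0,0],[0,0,0]],[[0,0,0],[0,0,0]],[[0,0,0],[0,0,0]],[[0,0,0],[0,0,0]]]' --grip 0.5

```text
clock: 23.27
tcp_pos: [396.7, 191.4, 77.0]
ee_rot: [3.141, 0.0, 2.166]
ft_force: [0.1, -0.1, 0.3]
width: 42.7
finger_force: 0.0
```

Call:
move_arm --increments '[[[0,0,0.03],[0,0,0]],[[0,0,0.07],[0,0,0]],[[0,0,0.11],[0,0,0]],[[0,0,0.15],[0,0,0]],[[-0.008,-0.014,0.19],[0,0,0.05]],[[-0.02,-0.014,0.222],[0,0,0.05]],[[-0.022,-0.014,0.223],[0,0,0.05]],[[-0.022,-0.014,0.223],[0,0,0.05]],[[-0.022,-0.014,0.223],[0,0,0.05]],[[-0.022,-0.014,0.223],[0,0,0.05]]]'

```text
clock: 24.1
tcp_pos: [374.0, 177.2, 297.7]
ee_rot: [-3.138, -0.001, 2.216]
ft_force: [-1.3, 0.2, -0.1]
width: 42.6
finger_force: 0.0
```

```bash
python3 - <<'E'
from h import *
x=np.array([.49127,-.87101]);y=np.array([.87101,.49127]);O=np.array([453.74,-440.02])
im={n:snap(n,n+'13') for n in('scene','side','wrist')};s=bot.get_state();print(s['clock'],s['tcp_pos'],s['ee_rot'])
def blobs(n,lo,hi,z,mn,box=None):
    m=cv2.inRange(cv2.cvtColor(im[n],cv2.COLOR_BGR2HSV),lo,hi);N,l,st,c=cv2.connectedComponentsWithStats(m)
    for k in range(1,N):
        if st[k,4]>=mn:
            q=at(n+'13',*c[k],z)
            if box and not(box[0]<q[0]<box[1] and box[2]<q[1]<box[3]):continue
            d=q[:2]-O;print(n,st[k].tolist(),c[k].round(1),'w',q,'t',(d@x).round(1),(d@y).round(1))
print('yellow');[blobs(n,(22,150,90),(34,255,255),12,5,(300,450,100,320)) for n in im]
o=[]
print('red');[blobs(n,(0,150,110),(6,255,255),12,5,(330,450,100,320)) for n in im]
print('switch red');[blobs('scene',(0,150,110),(6,255,255),101,4,(440,540,-530,-440))]
print('switch green');[blobs('scene',(45,120,80),(80,255,255),101,4,(440,560,-530,-440))]
print('orange');[blobs(n,(4,140,70),(18,255,255),25,30,(350,520,-450,-200)) for n in('scene','side')]
print('blue lids');[blobs(n,(98,150,90),(112,255,255),62,60,(380,600,-380,-180)) for n in('scene','side')]
E
```

```text
24.25 [374.20841548 177.25496715 297.89534765] [-3.13804245e+00 -1.23270136e-03  2.21576658e+00]
yellow
side [311, 283, 9, 9, 39] [315.  286.9] w [366.3 235.5  12. ] t -631.3 255.7
wrist [302, 121, 10, 28, 190] [306.5 134.7] w [366.5 236.5  12. ] t -632.1 256.4
red
scene [220, 202, 19, 10, 104] [228.9 206.8] w [402.5 185.5  12. ] t -570.0 262.7
side [291, 263, 22, 20, 202] [300.7 272.8] w [400.7 179.1  12. ] t -565.3 258.0
wrist [295, 153, 20, 11, 174] [304.9 158.3] w [382.2 213.9  12. ] t -604.7 258.9
wrist [295, 165, 19, 9, 157] [304.1 168.9] w [389.3 203.2  12. ] t -591.9 259.9
wrist [294, 175, 19, 9, 153] [303.  178.8] w [395.9 192.8  12. ] t -579.6 260.5
wrist [293, 185, 19, 9, 143] [302.1 188.5] w [402.7 182.5  12. ] t -567.3 261.4
wrist [292, 195, 19, 8, 135] [301.6 198.3] w [410.  172.3  12. ] t -554.8 262.7
wrist [292, 204, 18, 8, 133] [300.6 207.4] w [416.5 162.   12. ] t -542.7 263.3
wrist [292, 213, 18, 7, 97] [300.  215.8] w [422.9 152.7  12. ] t -531.4 264.3
switch red
scene [348, 280, 6, 5, 21] [350.8 281.9] w [ 447.8 -492.2  101. ] t 42.5 -30.8
switch green
scene [364, 268, 8, 6, 30] [367.6 270.7] w [ 522.4 -476.6  101. ] t 65.6 41.8
orange
scene [304, 263, 33, 26, 276] [318.3 278. ] w [ 438.5 -358.1   25. ] t -78.8 27.0
side [268, 172, 21, 17, 122] [278.4 178.3] w [ 452.1 -335.    25. ] t -92.3 50.2
blue lids
scene [298, 241, 14, 10, 114] [304.7 245.8] w [ 467.7 -237.6   62. ] t -169.5 111.6
side [241, 172, 17, 10, 139] [249.  176.5] w [ 559.2 -284.2   62. ] t -83.9 168.4
side [270, 181, 11, 8, 62] [275.9 184.3] w [ 462.9 -226.    62. ] t -181.9 113.1
```

```bash
python3 - <<'E'
from h import *
x=np.array([.49127,-.87101]);y=np.array([.87101,.49127]);O=np.array([453.74,-440.02])
for f,u,v in(('w7',205*.7,311*.7),('w2',581*.7,22*.7)):
    d=at(f,u,v,62)[:2]-O;print(d@x,d@y)
# sled rear edge: orange extents in scene along the tester x, compared with model
for ox in(-60,-75,-85,-95):
    P=[proj('scene13',[*(O+(ox+a)*x+(43.5+b)*y),z]) for a in(-47,47) for b in(-22,22) for z in(0,)]+[proj('scene13',[*(O+(ox-47)*x+(43.5+b)*y),46]) for b in(-22,22)]
    P=np.array(P);print(ox,P.min(0).round(),P.max(0).round())
print('obs 304 263 - 337 289')
E
```

```text
-172.44687699999997 117.08023699999997
-171.79494999999997 120.271638
-60 [309. 263.] [342. 293.]
-75 [304. 262.] [338. 291.]
-85 [302. 261.] [335. 290.]
-95 [299. 260.] [332. 289.]
obs 304 263 - 337 289
```

The sled sits at tester x ≈ -77 mm, the jar at y ≈ +118 mm, the stick lies flat, and the switches are correct. I hand the job in.

```bash
python3 -c "
from plant import bot
print(bot.close_job())"
```

```text
the job is handed in; nothing more can be done
None
```

I handed the job in at about 24 s of the 72 s. By my last camera measurements the jar stands aside, the left bay is off (green) and the right still on. The orange sled is fully out on the bench, and the stick is unhooked and lying flat well away from it. The hand-in gave no verdict, and I did not re-measure the grey sled or the other things on the bench at the end.

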